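Close up the die row and hold the cassette gate open

TASK

Get the die-segment cassette ready for a colleague to draw out the row: slide the segment that stands apart along its channel until it is flush against its neighbour, leaving the row against the end stop. Then squeeze the red catch fully between the fingers, tab against post, next the blue catch the same way, and swing the green gate by its black knob out past its detent until it stands wide open, about square to where it was shut. Finish while holding the gate there by the knob, since it springs back if let go, and leave the wheel, the loupe and the tape roll alone.

Things in the scene. Friction and masses are not known exactly. Their poses are not given: they have to be found in the camera images.
- cassette: the flat brushed-metal cassette base plate, 210 mm (its x) by 280 mm (its y, from -125 to +155), 12 mm thick, fixed to the bench; origin on its underside. A guide channel for segments runs along its y at x = -22 mm, 27 mm wide between two fences that stand 9 mm above the plate, open on top, from y = -45 to the end stop face at y = +135. The spring-closed gate stands across the channel's other mouth at y = -70; x points along the shut gate toward its hinge
- segment_loose: the die segment standing apart in the channel: pale steel block 24 x 24 mm, 30 mm tall with small bosses on top, 136 g; origin at the centre of its underside (12 mm above the bench); its side faces stand 0.087 rad (5 degrees) counterclockwise of its own axes, so a block square in the channel reads a yaw 0.087 rad less than the cassette. It stands 15 to 40 mm of gap short of its neighbour, toward the gate
- segment_mid: its neighbour, an equal 24 x 24 x 30 mm block, touching the end segment; origin at the centre of its underside. Flush means 24 mm between the origins of loose and middle segment
- segment_end: the end segment, an equal block, against the channel's end stop; origin at the centre of its underside
- catch_red: the red squeeze catch, fixed on the cassette plate 30 mm (along +y) behind the shut gate; origin at the centre of its 44 x 26 mm foot, on the plate's top face; axes parallel to the cassette's. It holds a fixed upright post and, 16 mm from it toward +x, a red sliding tab; each is 10 mm thick (x), 16 mm wide (y), with the top 75 mm above this origin. Which catch stands nearer the gate's hinge varies.
- red_post: the fixed grey post of the red catch, with a thin red band near its top, 10 x 16 mm, 75 mm tall; origin at its foot, on its middle line: 13 mm toward -x from the catch's origin
- red_grip: the red sliding tab of the red catch, 10 x 16 mm, top 75 mm above its origin; origin on its middle line at the level of the catch's origin, 13 mm toward +x from the catch's origin while not squeezed. Squeezed between two fingers (outer faces 36 mm apart before, 22 mm after) it slides toward the fixed post, which does not yield
- red_tab (a joint): travel of the red tab toward its post, m: 0 = engaged, 0.014 = squeezed fully in (2 mm gap left); its claw lets go of the gate from about 0.010. Moves with about 3 N of friction and stays where it is left (no spring)
- catch_blue: the blue squeeze catch, fixed on the cassette plate 30 mm (along +y) behind the shut gate; origin at the centre of its 44 x 26 mm foot, on the plate's top face; axes parallel to the cassette's. It holds a fixed upright post and, 16 mm from it toward +x, a blue sliding tab; each is 10 mm thick (x), 16 mm wide (y), with the top 75 mm above this origin. Which catch stands nearer the gate's hinge varies.
- blue_post: the fixed grey post of the blue catch, with a thin blue band near its top, 10 x 16 mm, 75 mm tall; origin at its foot, on its middle line: 13 mm toward -x from the catch's origin
- blue_grip: the blue sliding tab of the blue catch, 10 x 16 mm, top 75 mm above its origin; origin on its middle line at the level of the catch's origin, 13 mm toward +x from the catch's origin while not squeezed. Squeezed between two fingers (outer faces 36 mm apart before, 22 mm after) it slides toward the fixed post, which does not yield
- blue_tab (a joint): travel of the blue tab toward its post, m: 0 = engaged, 0.014 = squeezed fully in (2 mm gap left); its claw lets go of the gate from about 0.010. Moves with about 3 N of friction and stays where it is left (no spring)
- gate (a joint): angle of the green gate, rad: 0 = shut, grows counterclockwise seen from above as it swings outward (away from the segments), stop at 1.6. A closing spring pushes it shut (about 0.2 N m when wide), a sprung ball detent resists between about 0.35 and 0.65 rad (about 6 N at the knob); let go, it swings back to the detent or shut. Both claws hold it shut until both tabs are squeezed
- gate_hinge (a point): a point on the gate's upright hinge axis, 98 mm above the bench. The gate runs 170 mm from it, top 46 mm above the bench, claws and lugs up to 58 mm
- gate_knob: the gate's black upright round knob, 16 mm diameter, carried by a bracket on the gate's outer face; origin on its axis 98 mm above the bench at a good height to grip; graspable from 50 to 112 mm above the bench, top 114 mm. Its axis stands 114 mm from the hinge axis and circles round it (shut: 110 mm toward the plate's -x and 30 mm toward its -y from the hinge)
- spare_wheel: bystander: black feed wheel with a white hub, 45 mm across, 18 mm tall, lying on the bench; origin at the centre of its underside
- loupe: bystander: black loupe, 34 mm across, 26 mm tall; origin at the centre of its underside
- tape_clear: bystander: roll of amber tape, 72 mm across, 19 mm tall, lying flat; origin at the centre of its underside
Not all that is in view belongs to the job. Leave any pink look-alike of the segment_mid alone.

How it is judged:
By the outcome, as a careful person would: the job done as asked, in the order asked, and still so for the second after the job is handed in, while the arm keeps its last pose, push and grip.
It also fails if it takes over 64 s, if anything falls off the work surface, if the arm or the gripper's body presses on something with over 40 N, if the wrist force passes 120 N, or if a joint passes its speed limit or range.

ROBOT

A 6-joint arm with a two-finger parallel gripper is mounted at the origin on a cart in front of the work surface, level with it; the furniture and walls round the work are solid. World frame = base frame: x ahead of the robot, y to its left, z up, the work surface at z = 0. Lengths are in m, angles in rad, forces in N, time in s.
With the tool pointing down it reaches from about 0.275 to 0.85 m from the base axis. Payload 5.2 kg.
Tool frame: the origin (TCP) lies midway between the tips of the shut fingers; the grasp point (between the pads) lies 19 mm behind it; z points along the fingers, y is the direction in which the jaws open and shut (so a half turn about z gives the same grasp; the last joint's range is limited). The gripper opens to 85 mm and grips with 20 to 120 N. Pads are 22 mm wide; open, the fingers measure 114 mm over their backs; the gripper's body (76 mm by 85 mm) begins 54 mm behind the grasp point. The pads swing forward as they close: fully open they stand 13 mm farther back than shut.
Start: joints at [-1.408, 0.259, 1.535, -0, 1.348, -0.203], TCP at [0.197, -0.514, 0.231] pointing down, gripper open.
Joint ranges: [-3.14, 3.14], [-0.91, 2.08], [0.19, 2.58], [-1.22, 4.36], [0.22, 2.71], [-3.12, 3.12]. Speed limits (rad/s): [2.57, 2.57, 3.14, 3.14, 3.14, 3.14].

INTERFACE

Orientations are given as a 3x3 rotation matrix whose columns are the frame's x, y, z axes.
In Python, from station import state, camera, calibration, close_job gives the robot as it stands. The module is installed in compiled form; this text tells all that it offers.
- The arm moves only by the tool send_rows, never from a script. Its argument "rows" is a list of rows, each a list of 7 numbers: the shift along the tool's x, y, z in m, then the turn, a rotation vector about the tool's x, y, z in rad, then the gripper's target within -1 to 1 (fully open at 1, half-way at 0, shut at -1). In form: [[dx, dy, dz, rx, ry, rz, jaw], ...]. A call has 1 to 20 rows; each row shifts and turns the commanded pose from where the row before left it, along the tool's axes as they then stand; what a row does not reach is not made up. A row lasts 1/8 s, in which the tool goes at most 62.5 mm and 10.7 degrees, less where a joint would pass 70% of its speed; a pose out of reach is approached as far as the arm can. A call with a gripper value outside its range is refused whole. The fingers move at their own pace and stop on an object; the grip force is fixed at half the most. Time passes only in rows, so rows that do not move let the fingers close. It gives the time, the measured TCP pose, the force and the opening at its end, in the units of the state.
- state(): the state, without advancing time (a new reading comes with each control period).
- camera(name): name is "scene" or "side" or "wrist"; returns (picture, depth): 480x640x3 uint8, red, green, blue; 480x640 float32, m along the optical axis (not along the pixel's ray), 0 where there is no reading.
- calibration(name): a dict with "fovy" (degrees; the focal length in pixels is half the picture's height over the tangent of half this angle, whatever the lens; pixels are square), "cx", "cy" (the principal point, pixels), "eye" and "orientation" of the camera in the world; the wrist camera has in their place "hand_eye" (4x4, takes a point from camera to tool coordinates, whose origin is the TCP and whose axes are the flange's). Camera axes: x right, y up, looking along -z (the intrinsics and any distortion apply to the point x, -y, -z); pixel columns grow to the right and rows downward; lengths in m; the calibration is good to about 2 mm. A picture is of the moment at which its call begins: read the wrist's pose just before it. calibration takes no time and is no camera call.
- close_job(): hands the job in, once; it reports no verdict.
The state is a dict: "clock": time; "joint_positions": joint angles; "qvel": joint speeds; "tau": joint torques, N m; "tcp_pos": TCP position; "ee_rot": TCP orientation; "force": force on the tool from outside, world axes, zero at the start; "moment": the same for the moment, N m; "gripper_width": finger opening in m.
Only numpy, scipy, OpenCV 4.12 (cv2) and the standard library are available. Lean on these libraries where they do the work, as an engineer would, in place of code of your own. Each camera call takes 0.05 s, during which the arm holds its last target.

## Working session

There is one attempt and no reset: what is moved stays moved. The work goes in short steps, Python scripts to look and compute and a tool call to move; the robot and the scene stay as the last step left them, time stands still between calls to the robot, and variables do not carry over. Pictures are saved under pics/ and viewed, and the job is handed in when it is done.

Besides the shell and the picture viewer there is one more tool, called after ">>>" by a JSON object that holds its "method" and its "body", one argument or row to a line. send_rows: Moves the arm, as the interface text tells. Its arguments: {"type":"object","properties":{"rows":{"type":"array","items":{"type":"array","items":{"type":"number"}}}},"required":["rows"]}

```bash
mkdir -p pics; ls; cat > h.py <<'E'
import numpy as np, cv2
from station import state, camera, calibration
def save(n,p,s=1): cv2.imwrite('pics/'+n, cv2.cvtColor(p,cv2.COLOR_RGB2BGR))
E
python3 - <<'E'
from h import *
s=state(); print({k:np.round(v,4).tolist() for k,v in s.items()})
for n in ['scene','side','wrist']:
    c=calibration(n); print(n,{k:(np.round(v,4).tolist() if not isinstance(v,str) else v) for k,v in c.items()})
    p,d=camera(n); save(n+'0.png',p); np.savez('pics/'+n+'0.npz',p=p,d=d)
E
```

```text
pics
{'clock': 0.0, 'joint_positions': [-1.4078, 0.2593, 1.5361, -0.0, 1.348, -0.2028], 'qvel': [0.0019, -0.0, 0.0005, -0.0005, 0.0022, -0.0002], 'tau': [-0.0004, -44.6032, -29.0572, -0.0003, 0.0116, 0.0], 'tcp_pos': [0.1966, -0.5131, 0.2305], 'ee_rot': [[0.9338, 0.3577, -0.0003], [0.3577, -0.9338, 0.0018], [0.0003, -0.0018, -1.0]], 'force': [0.5512, -0.1645, 0.7425], 'moment': [-0.0241, 0.0329, -0.0386], 'gripper_width': 0.0856}
scene {'fovy': 46.8997, 'cx': 318.0233, 'cy': 234.5772, 'eye': [-0.1756, -0.6065, 0.6823], 'orientation': [[0.6812, 0.3844, -0.623], [-0.732, 0.3721, -0.5707], [0.0124, 0.8449, 0.5348]]}
side {'fovy': 43.8788, 'cx': 320.7989, 'cy': 243.1719, 'eye': [0.1786, 0.9667, 0.5334], 'orientation': [[-0.9387, 0.1251, -0.3212], [-0.3445, -0.3752, 0.8606], [-0.0129, 0.9185, 0.3953]]}
wrist {'fovy': 64.7549, 'cx': 322.5276, 'cy': 233.7906, 'hand_eye': [[-0.0001, 0.9636, 0.2672, 0.068], [1.0, -0.0003, 0.0015, -0.001], [0.0015, 0.2672, -0.9636, -0.1421], [0.0, 0.0, 0.0, 1.0]]}
```

View pics/scene0.png

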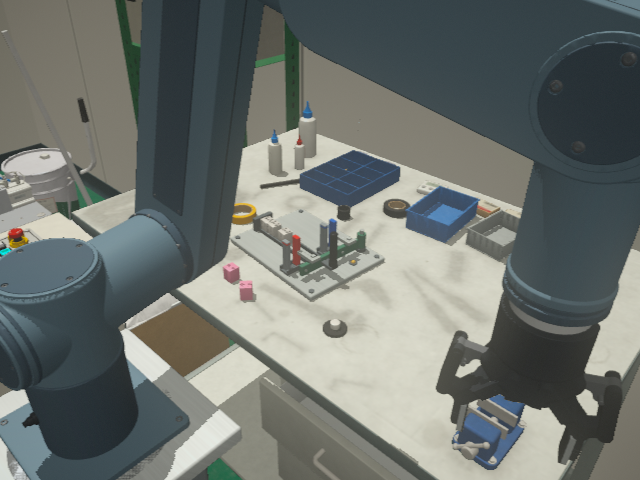

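View pics/side0.png

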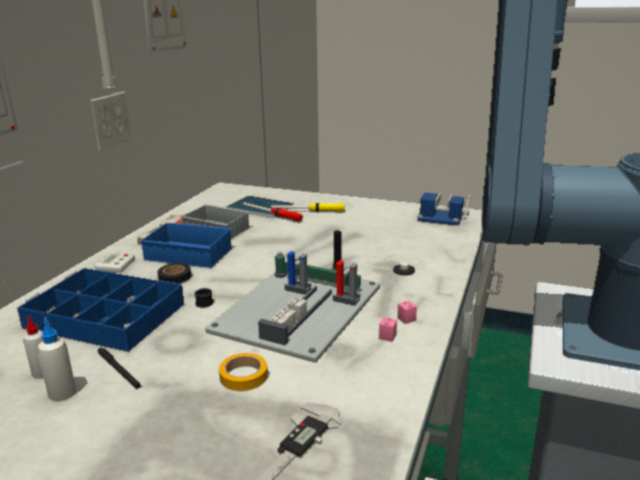

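View pics/wrist0.png

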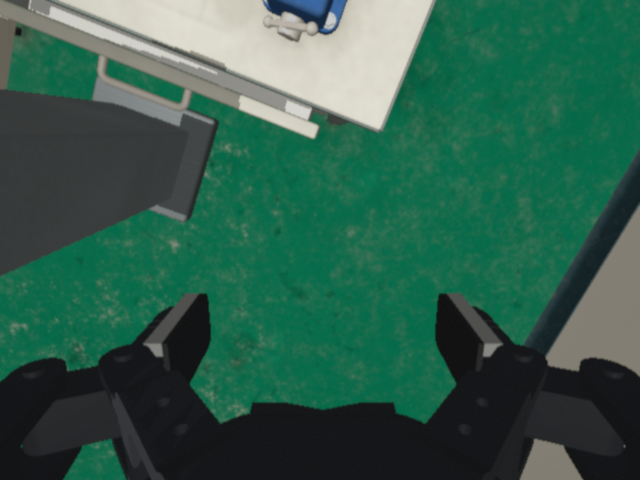

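```bash
cat >> h.py <<'E'
def wcam():
    s=state(); H=np.array(calibration('wrist')['hand_eye']); T=np.eye(4); T[:3,:3]=s['ee_rot']; T[:3,3]=s['tcp_pos']
    return T@H
def pose(n):
    if n=='wrist': return wcam()
    c=calibration(n); T=np.eye(4); T[:3,:3]=c['orientation']; T[:3,3]=c['eye']; return T
def ray(n,u,v,T=None):
    c=calibration(n); f=240/np.tan(np.radians(c['fovy']/2)); T=pose(n) if T is None else T
    d=T[:3,:3]@np.array([(u-c['cx'])/f,-(v-c['cy'])/f,-1.]); return T[:3,3],d
def atz(n,u,v,z,T=None):
    o,d=ray(n,u,v,T); return o+d*(z-o[2])/d[2]
def atd(n,u,v,dep,T=None):
    o,d=ray(n,u,v,T); return o+d*dep
def proj(n,P,T=None):
    c=calibration(n); f=240/np.tan(np.radians(c['fovy']/2)); T=pose(n) if T is None else T
    q=T[:3,:3].T@(np.array(P)-T[:3,3]); return np.array([c['cx']-f*q[0]/q[2], c['cy']+f*q[1]/q[2]])
def crop(n,p,x0,y0,x1,y1,k):
    save(n,cv2.resize(p[y0:y1,x0:x1],None,fx=k,fy=k,interpolation=cv2.INTER_CUBIC))
E
python3 - <<'E'
from h import *
for n,b,k in [('scene',(220,190,400,310),4),('side',(200,220,400,360),4)]:
    p=np.load(f'pics/{n}0.npz')['p']; crop(n+'0c.png',p,*b,k)
E
```

```text
(no output)
```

View pics/scene0c.png

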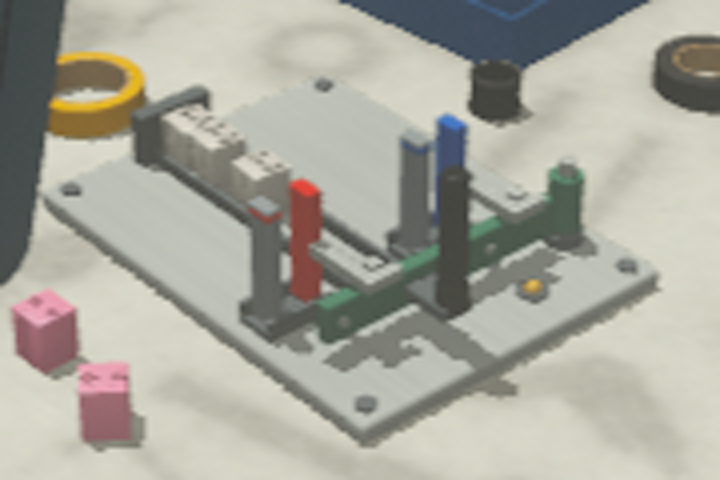

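View pics/side0c.png

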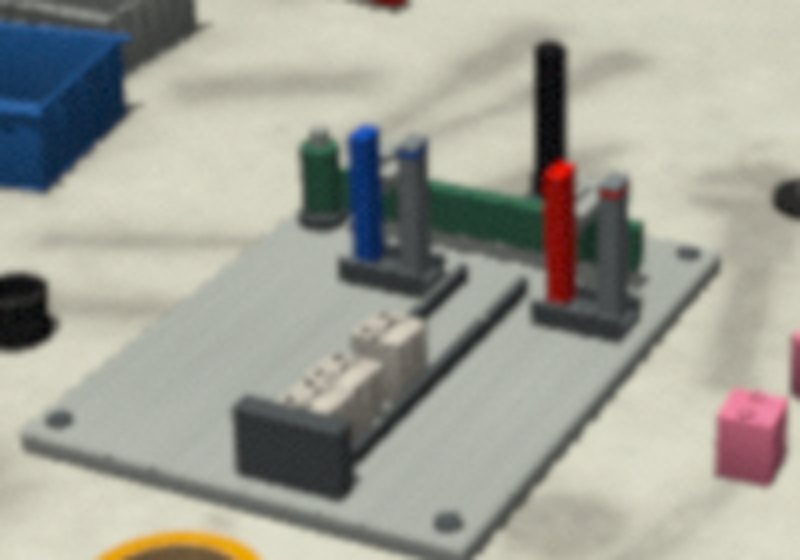

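```bash
python3 - <<'E'
from h import *
c=[(105,-125),(-105,-125),(-105,155),(105,155)]
sc=[(655,272),(365,432),(45,198),(322,75)]
W=[atz('scene',u/4+220,v/4+190,.012) for u,v in sc]
# side crop corners: left, front, right
sd={2:(465,555),3:(25,432),1:(720,258)}
for i,w in enumerate(W): print(c[i],w.round(4), proj('side',w).round(1), (np.array(sd[i])/4+[200,220] if i in sd else ''))
A=np.array(c)/1000.; B=np.array(W)[:,:2]
ac=A-A.mean(0); bc=B-B.mean(0)
a=np.arctan2((ac[:,0]*bc[:,1]-ac[:,1]*bc[:,0]).sum(),(ac*bc).sum())
R=np.array([[np.cos(a),-np.sin(a)],[np.sin(a),np.cos(a)]]); t=B.mean(0)-R@A.mean(0)
print(a,t,(A@R.T+t-B))
E
```

```text
(105, -125) [ 0.6344 -0.0552  0.012 ] [287.4 261.8] 
(-105, -125) [ 0.4298 -0.0367  0.012 ] [381.2 280. ] [380.  284.5]
(-105, 155) [0.4559 0.2337 0.012 ] [320.1 352.1] [316.25 358.75]
(105, 155) [0.6619 0.22   0.012 ] [208.2 325.3] [206.25 328.  ]
-0.09083340531579612 [0.54414046 0.07552281] [[ 0.0029803  -0.00328583]
 [-0.00158398 -0.00274305]
 [-0.00229169  0.00569001]
 [ 0.00089537  0.00033887]]
```

>>> {"method": "send_rows", "body": {
  "rows": [
    [0,0,-0.004,0,0,-0.158,1],
    [0,0,-0.004,0,0,-0.158,1],
    [0,0,-0.004,0,0,-0.158,1],
    [0,0,-0.004,0,0,-0.158,1],
    [0,0,-0.004,0,0,-0.158,1],
    [0,0,-0.004,0,0,-0.158,1],
    [0,0,-0.004,0,0,-0.158,1],
    [0.047,0.0225,-0.004,0,0,0,1],
    [0.047,0.0225,-0.004,0,0,0,1],
    [0.047,0.0225,-0.004,0,0,0,1],
    [0.047,0.0225,-0.004,0,0,0,1],
    [0.047,0.0225,-0.004,0,0,0,1],
    [0.047,0.0225,-0.004,0,0,0,1],
    [0.047,0.0225,-0.004,0,0,0,1],
    [0.047,0.0225,-0.004,0,0,0,1],
    [0.047,0.0225,-0.004,0,0,0,1],
    [0.047,0.0225,-0.004,0,0,0,1],
    [0.047,0.0225,-0.004,0,0,0,1],
    [0.047,0.0225,-0.004,0,0,0,1],
    [0.047,0.0225,-0.004,0,0,0,1]
  ]
}}

```text
clock: 2.65
tcp_pos: [0.5488, 0.0672, 0.3112]
ee_rot: [[0.099, 0.995, -0.0], [0.995, -0.099, -0.0], [-0.0, -0.0, -1.0]]
force: [1.2, -0.5, -0.4]
gripper_width: 0.0854
```

>>> {"method": "send_rows", "body": {
  "rows": [
    [0,0,0,0,0,0,1],
    [0,0,0,0,0,0,1]
  ]
}}

```text
clock: 2.9
tcp_pos: [0.5478, 0.0654, 0.3107]
ee_rot: [[0.098, 0.995, -0.001], [0.995, -0.098, -0.0], [-0.001, -0.001, -1.0]]
force: [-0.2, 0.4, -0.3]
gripper_width: 0.0852
```

```bash
python3 - <<'E'
from h import *
s=state(); print({k:np.round(v,4).tolist() for k,v in s.items()})
T=wcam(); p,d=camera('wrist'); save('wrist1.png',p); np.savez('pics/wrist1.npz',p=p,d=d,T=T)
E
```

```text
{'clock': 2.9, 'joint_positions': [-0.0831, 0.2225, 1.3902, -0.0005, 1.5303, 0.0152], 'qvel': [-0.0232, -0.0137, 0.0097, -0.0022, -0.0005, 0.0024], 'tau': [0.9165, -43.6823, -30.9028, 0.102, -0.028, 0.0182], 'tcp_pos': [0.5478, 0.0654, 0.3107], 'ee_rot': [[0.0981, 0.9952, -0.0015], [0.9952, -0.0981, -0.0004], [-0.0006, -0.0014, -1.0]], 'force': [-0.1639, 0.4067, -0.2852], 'moment': [0.001, 0.0183, -0.0306], 'gripper_width': 0.0852}
```

View pics/wrist1.png

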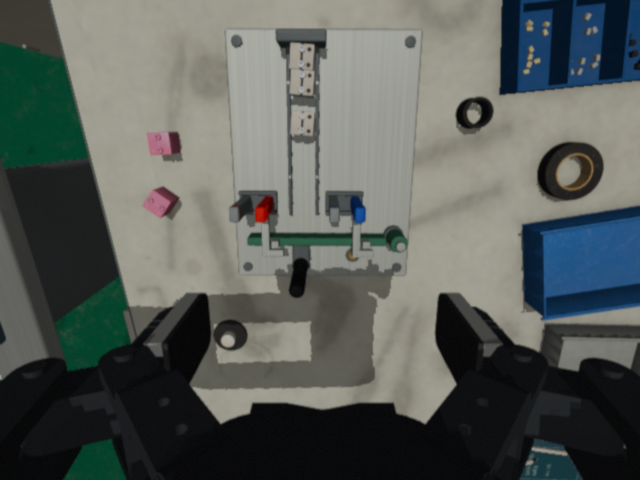

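```bash
python3 - <<'E'
from h import *
p=np.load('pics/wrist1.npz')['p']
crop('w1a.png',p,220,20,430,170,3.8); crop('w1b.png',p,220,165,430,310,3.8)
E
```

```text
(no output)
```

View pics/w1a.png

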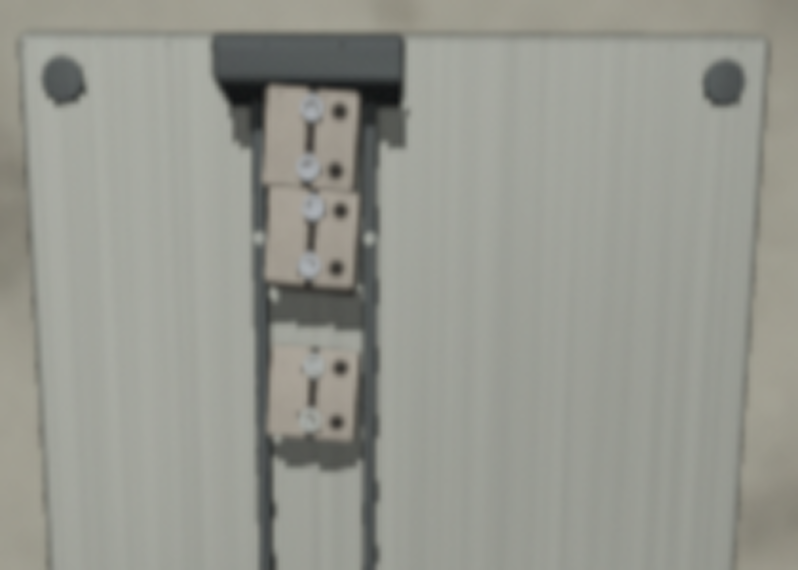

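View pics/w1b.png

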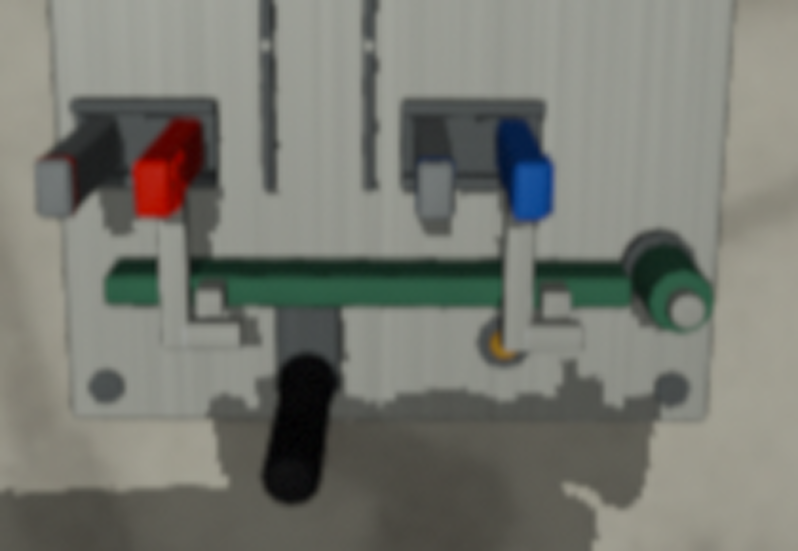

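```bash
cat > m.py <<'E'
from h import *
def fit(A,B):
    A=np.array(A,float);B=np.array(B)[:,:2]
    ac=A-A.mean(0); bc=B-B.mean(0)
    a=np.arctan2((ac[:,0]*bc[:,1]-ac[:,1]*bc[:,0]).sum(),(ac*bc).sum())
    R=np.array([[np.cos(a),-np.sin(a)],[np.sin(a),np.cos(a)]]); t=B.mean(0)-R@A.mean(0)
    return a,R,t,(A@R.T+t-B)
E
python3 - <<'E'
from m import *
z=np.load('pics/wrist1.npz'); T=z['T']; d=z['d']
a=lambda u,v:(220+u/3.8-.4,20+v/3.8-.4)
b=lambda u,v:(220+u/3.8-.4,165+v/3.8-.4)
C=[(-.105,.155),(.105,.155),(-.105,-.125),(.105,-.125)]
px=[a(22,37),a(768,40),b(75,412),b(706,416)]
yaw,R,t,r=fit(C,[atz('wrist',*q,.012,T) for q in px]); print(yaw,t,r.round(4).tolist())
for n,q,h in [('redtab',b(155,188),.087),('redpost',b(55,187),.087),('bluetab',b(532,190),.087),('bluepost',b(436,190),.087),('knob',b(291,480),.114),('hinge',b(686,310),.098),('loose',a(313,393),.042),('mid',a(312,238),.042),('end',a(313,137),.042)]:
    w=atz('wrist',*q,h,T); print(n,w.round(4),'cass',(R.T@(w[:2]-t)).round(4), 'depth pt',atd('wrist',*q,d[int(round(q[1])),int(round(q[0]))],T).round(4))
E
```

```text
-0.1031020366355072 [0.54902861 0.08290341] [[-0.0014, 0.0032], [0.0021, 0.0027], [-0.002, -0.0029], [0.0013, -0.003]]
redtab [0.4848 0.0594 0.087 ] cass [-0.0615 -0.03  ] depth pt [0.4844 0.059  0.0852]
redpost [0.4589 0.0622 0.087 ] cass [-0.0875 -0.0299] depth pt [0.4587 0.062  0.0863]
bluetab [0.5823 0.0493 0.087 ] cass [ 0.0366 -0.03  ] depth pt [0.5824 0.0492 0.0867]
bluepost [0.5575 0.0517 0.087 ] cass [ 0.0116 -0.0302] depth pt [0.5575 0.0514 0.0855]
knob [ 0.5137 -0.014   0.114 ] cass [-0.0252 -0.1   ] depth pt [ 0.5135 -0.0146  0.1126]
hinge [0.6188 0.0163 0.098 ] cass [ 0.0762 -0.0591] depth pt [0.6251 0.0048 0.0632]
loose [0.5331 0.1421 0.042 ] cass [-0.022   0.0573] depth pt [0.5331 0.1421 0.0418]
mid [0.5373 0.1816 0.042 ] cass [-0.0219  0.097 ] depth pt [0.5373 0.1815 0.043 ]
end [0.5403 0.2062 0.042 ] cass [-0.0214  0.1217] depth pt [0.5403 0.2064 0.0406]
```

```bash
python3 - <<'E'
from m import *
z=np.load('pics/wrist1.npz'); T=z['T']; d=z['d']
a=lambda u,v:(220+u/3.8-.4,20+v/3.8-.4)
b=lambda u,v:(220+u/3.8-.4,165+v/3.8-.4)
C=[(-.105,.155),(.105,.155),(-.105,-.125),(.105,-.125)]
px=[a(22,37),a(768,40),b(75,412),b(706,416)]
yaw,R,t,r=fit(C,[atz('wrist',*q,.012,T) for q in px])
for n,q,h in [('foot tl',b(72,100),.018),('foot tr',b(217,100),.018),('foot br',b(217,187),.018),('bfoot tl',b(403,100),.018),('bfoot bl',b(403,190),.018),('fence end',b(270,190),.021),('hole',b(107,385),.012),('hole2',b(671,388),.012),('hole3',a(62,80),.012),('stopfront top',a(310,85),.05),('gate top front',b(300,305),.046),('gate left end',b(107,292),.046)]:
    w=atz('wrist',*q,h,T); D=atd('wrist',*q,d[int(round(q[1])),int(round(q[0]))],T); print(n,w.round(4),'cass',(R.T@(w[:2]-t)).round(4), 'depth z',D[2].round(4),(R.T@(D[:2]-t)).round(4))
E
```

```text
foot tl [0.4503 0.0749 0.018 ] cass [-0.0973 -0.0181] depth z 0.0232 [-0.0962 -0.0173]
foot tr [0.4943 0.0706 0.018 ] cass [-0.0532 -0.0179] depth z 0.0123 [-0.0539 -0.0188]
foot br [0.4907 0.0438 0.018 ] cass [-0.054  -0.0449] depth z 0.0102 [-0.0549 -0.0466]
bfoot tl [0.5506 0.0651 0.018 ] cass [ 0.0034 -0.0176] depth z 0.0221 [ 0.0033 -0.0169]
bfoot bl [0.5479 0.0372 0.018 ] cass [ 0.0036 -0.0456] depth z 0.0123 [ 0.0036 -0.0468]
fence end [0.5073 0.0419 0.021 ] cass [-0.0373 -0.0451] depth z 0.0121 [-0.0381 -0.0471]
hole [ 0.4456 -0.0194  0.012 ] cass [-0.0924 -0.1124] depth z 0.0135 [-0.0921 -0.1119]
hole2 [ 0.6283 -0.0383  0.012 ] cass [ 0.0913 -0.1124] depth z 0.014 [ 0.0909 -0.1117]
hole3 [0.4713 0.2328 0.012 ] cass [-0.0928  0.1411] depth z 0.0116 [-0.0929  0.1412]
stopfront top [0.5412 0.2169 0.05  ] cass [-0.0216  0.1325] depth z 0.0388 [-0.0222  0.1348]
gate top front [0.5146 0.0117 0.046 ] cass [-0.0269 -0.0743] depth z 0.0367 [-0.0275 -0.0772]
gate left end [0.4584 0.0213 0.046 ] cass [-0.0838 -0.0706] depth z 0.0457 [-0.0839 -0.0707]
```

>>> {"method": "send_rows", "body": {
  "rows": [
    [0.021,-0.0112,0.02,0,0,0,-1],
    [0.0207,-0.0112,0.03,0,0,0,-1],
    [0,0,0.04,0,0,0,-1],
    [0,0,0.04,0,0,0,-1],
    [0,0,0.04,0,0,0,-1],
    [0,0,0.04,0,0,0,-1],
    [0,0,0.03,0,0,0,-1],
    [0,0,0.01,0,0,0,-1],
    [0,0,0,0,0,0,-1],
    [0,0,0,0,0,0,-1]
  ]
}}

```text
clock: 4.2
tcp_pos: [0.5311, 0.1088, 0.0628]
ee_rot: [[0.099, 0.995, 0.003], [0.995, -0.099, -0.0], [0.0, 0.003, -1.0]]
force: [0.2, -0.2, 0.1]
gripper_width: -0.0002
```

```bash
python3 - <<'E'
from h import *
T=wcam(); p,d=camera('wrist'); save('wrist2.png',p); np.savez('pics/wrist2.npz',p=p,d=d,T=T)
p,d=camera('side'); crop('side2.png',p,200,180,400,340,4)
E
```

```text
(no output)
```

View pics/wrist2.png

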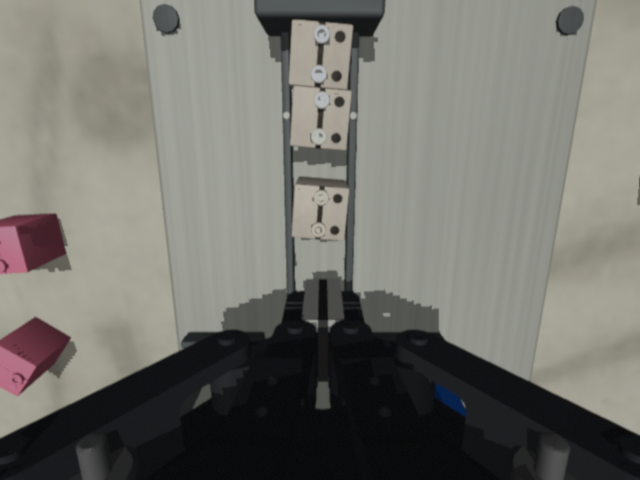

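View pics/side2.png

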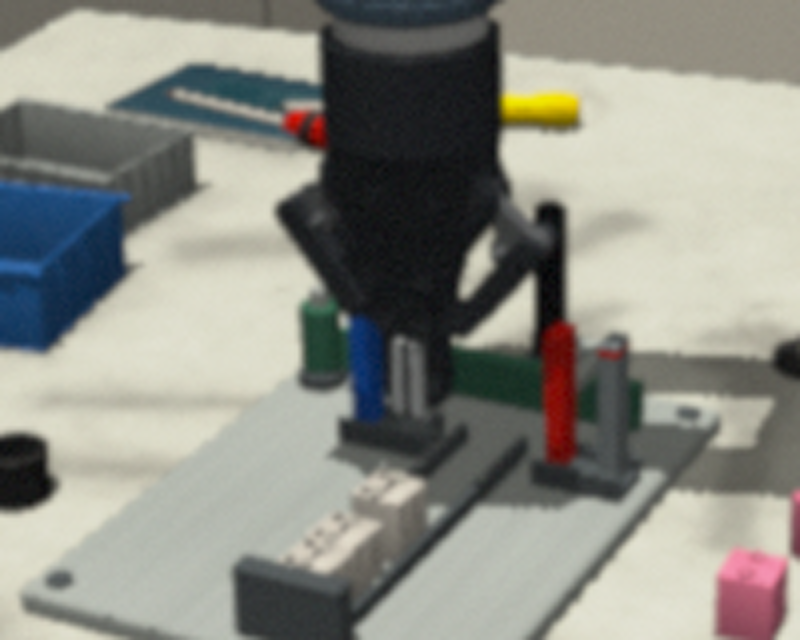

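>>> {"method": "send_rows", "body": {
  "rows": [
    [0,-0.0005,0.012,0,0,0,-1],
    [0,0,0.012,0,0,0,-1],
    [0,0,0.011,0,0,0,-1],
    [0,0,0,0,0,0,-1],
    [0.003,0,0,0,0,0,-1],
    [0.003,0,0,0,0,0,-1],
    [0.003,0,0,0,0,0,-1],
    [0.003,0,0,0,0,0,-1],
    [0.002,0,0,0,0,0,-1],
    [0.002,0,0,0,0,0,-1],
    [0.002,0,0,0,0,0,-1],
    [0.002,0,0,0,0,0,-1]
  ]
}}

```text
clock: 5.8
tcp_pos: [0.5315, 0.1292, 0.0263]
ee_rot: [[0.099, 0.995, -0.0], [0.995, -0.099, -0.0], [-0.0, -0.0, -1.0]]
force: [-0.4, -3.1, 2.4]
gripper_width: -0.0002
```

```bash
python3 - <<'E'
from h import *
T=wcam(); p,d=camera('wrist'); crop('wrist3.png',p,220,0,420,330,1.8); np.savez('pics/wrist3.npz',p=p,d=d,T=T)
E
```

```text
(no output)
```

View pics/wrist3.png

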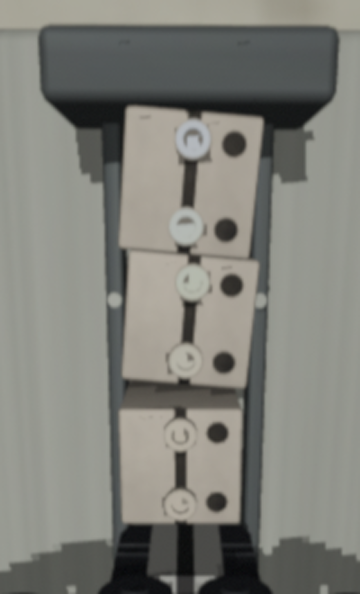

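>>> {"method": "send_rows", "body": {
  "rows": [
    [0.001,0,0,0,0,0,-1],
    [0.001,0,0,0,0,0,-1],
    [0.001,0,0,0,0,0,-1],
    [0.001,0,0,0,0,0,-1]
  ]
}}

```text
clock: 6.35
tcp_pos: [0.5318, 0.1331, 0.0263]
ee_rot: [[0.099, 0.995, -0.0], [0.995, -0.099, -0.0], [-0.0, -0.0, -1.0]]
force: [-0.4, -3.7, 1.4]
gripper_width: 0.0004
```

>>> {"method": "send_rows", "body": {
  "rows": [
    [0.001,0,0,0,0,0,-1],
    [0.001,0,0,0,0,0,-1]
  ]
}}

```text
clock: 6.6
tcp_pos: [0.5317, 0.1341, 0.0262]
ee_rot: [[0.098, 0.995, -0.001], [0.995, -0.098, -0.002], [-0.002, -0.001, -1.0]]
force: [-1.9, -9.8, 3.2]
gripper_width: -0.0003
```

>>> {"method": "send_rows", "body": {
  "rows": [
    [0.001,0,0,0,0,0,-1],
    [0.001,0,0,0,0,0,-1]
  ]
}}

```text
clock: 6.85
tcp_pos: [0.5318, 0.1343, 0.0263]
ee_rot: [[0.098, 0.995, -0.002], [0.995, -0.098, -0.004], [-0.005, -0.001, -1.0]]
force: [-2.7, -18.8, 4.8]
gripper_width: -0.0001
```

>>> {"method": "send_rows", "body": {
  "rows": [
    [-0.005,0,0,0,0,0,-1],
    [-0.012,0,0,0,0,0,-1],
    [-0.012,0,-0.02,0,0,0,-1],
    [0,0,-0.03,0,0,0,-1],
    [0,0,0,0,0,0,-1]
  ]
}}

```text
clock: 7.48
tcp_pos: [0.5313, 0.1081, 0.0784]
ee_rot: [[0.099, 0.995, 0.005], [0.995, -0.099, 0.001], [0.001, 0.005, -1.0]]
force: [0.0, 0.2, -0.0]
gripper_width: -0.0001
```

```bash
python3 - <<'E'
from h import *
print(state()['tcp_pos'])
T=wcam(); p,d=camera('wrist'); crop('wrist4.png',p,240,0,400,280,2.1); np.savez('pics/wrist4.npz',p=p,d=d,T=T)
E
```

```text
[0.53126474 0.10808553 0.07839012]
```

View pics/wrist4.png

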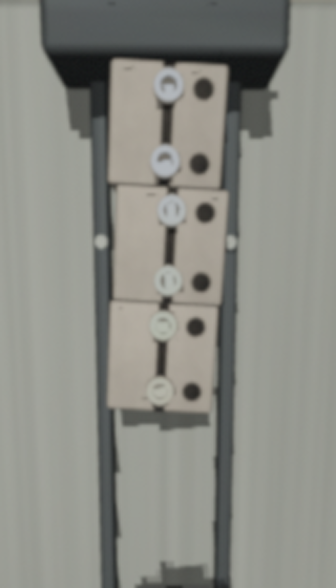

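>>> {"method": "send_rows", "body": {
  "rows": [
    [0,0,-0.035,0,0,0,0.6],
    [0,0,-0.03,0,0,0,0.6],
    [-0.018,-0.0205,0,0,0,0,0.6],
    [-0.018,-0.0205,0,0,0,0,0.6],
    [-0.017,-0.0205,0,0,0,0,0.6],
    [0,0,0,0,0,0,0.6],
    [0,0,0,0,0,0,0.6]
  ]
}}

```text
clock: 8.4
tcp_pos: [0.4635, 0.0618, 0.1409]
ee_rot: [[0.099, 0.995, 0.0], [0.995, -0.099, 0.0], [0.0, 0.0, -1.0]]
force: [0.4, -0.7, -0.7]
gripper_width: 0.0685
```

```bash
python3 - <<'E'
from h import *
s=state();print(s['tcp_pos'],s['gripper_width'])
T=wcam(); p,d=camera('wrist'); save('wrist5.png',p); np.savez('pics/wrist5.npz',p=p,d=d,T=T)
p,d=camera('side'); crop('side5.png',p,220,150,420,310,4)
E
```

```text
[0.46350443 0.06181382 0.14093902] 0.06854646385026476
```

View pics/wrist5.png

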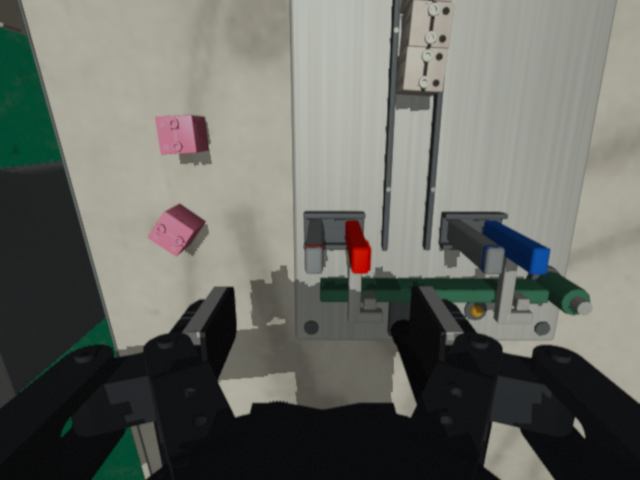

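View pics/side5.png

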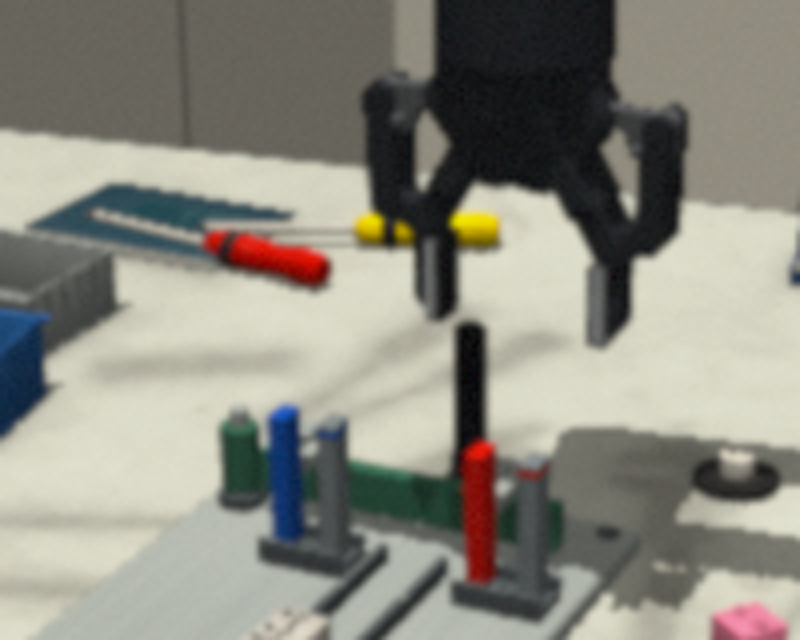

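```bash
python3 - <<'E'
from h import *
p=np.load('pics/wrist5.npz')['p']
crop('w5a.png',p,295,200,395,300,6); crop('w5b.png',p,440,200,600,320,5)
E
```

```text
(no output)
```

View pics/w5a.png

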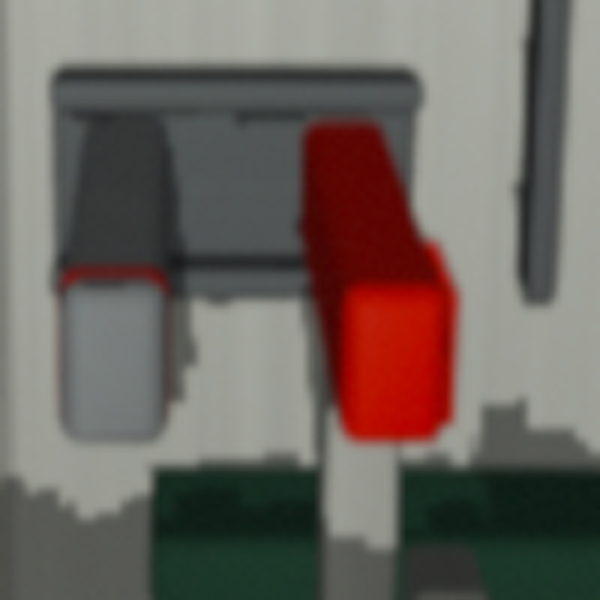

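View pics/w5b.png

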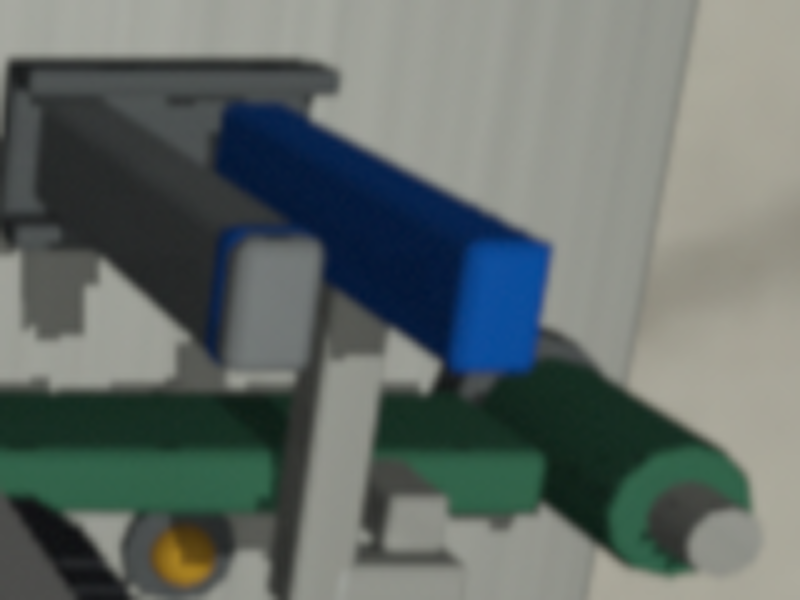

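```bash
python3 - <<'E'
from m import *
z=np.load('pics/wrist5.npz'); T=z['T']; d=z['d']
a=lambda u,v:(295+u/6-.4,200+v/6-.4)
b=lambda u,v:(440+u/5-.4,200+v/5-.4)
for n,q,h in [('redtab',a(398,362),.087),('redpost',a(113,361),.087),('bluetab',b(500,306),.087),('bluepost',b(272,303),.087)]:
    w=atz('wrist',*q,h,T); D=atd('wrist',*q,d[int(round(q[1])),int(round(q[0]))],T); print(n,w.round(4),D.round(4))
E
```

```text
redtab [0.4842 0.0595 0.087 ] [0.4842 0.0595 0.0869]
redpost [0.4583 0.0622 0.087 ] [0.4583 0.0618 0.0859]
bluetab [0.5816 0.0493 0.087 ] [0.5821 0.0489 0.0861]
bluepost [0.5567 0.0521 0.087 ] [0.5573 0.0516 0.0857]
```

>>> {"method": "send_rows", "body": {
  "rows": [
    [0,0.0007,0.02,0,0,0,0.6],
    [0,0,0.02,0,0,0,0.6],
    [0,0,0.02,0,0,0,0.6],
    [0,0,0.016,0,0,0,0.6],
    [0,0,0,0,0,0,0.6]
  ]
}}

```text
clock: 9.12
tcp_pos: [0.4632, 0.062, 0.0641]
ee_rot: [[0.098, 0.995, -0.003], [0.995, -0.098, 0.0], [0.0, -0.003, -1.0]]
force: [0.6, 0.6, 0.4]
gripper_width: 0.068
```

>>> {"method": "send_rows", "body": {
  "rows": [
    [0,0,0,0,0,0,-0.2],
    [0,0,0,0,0,0,-0.4],
    [0,0,0,0,0,0,-0.5],
    [0,0,0,0,0,0,-0.6],
    [0,0,0,0,0,0,-1],
    [0,0,0,0,0,0,-1],
    [0,0,0,0,0,0,-1]
  ]
}}

```text
clock: 10.0
tcp_pos: [0.4637, 0.0616, 0.0668]
ee_rot: [[0.099, 0.995, 0.001], [0.995, -0.099, -0.0], [0.0, 0.001, -1.0]]
force: [-3.8, 0.3, 10.8]
gripper_width: 0.0191
```

```bash
python3 - <<'E'
from h import *
s=state();print(s['tcp_pos'],s['gripper_width'],s['force'],s['moment'])
p,d=camera('wrist'); save('wrist6.png',p)
p,d=camera('side'); crop('side6.png',p,260,180,400,290,5.5)
p,d=camera('scene'); crop('scene6.png',p,260,160,400,300,5)
E
```

```text
[0.46367607 0.06162017 0.06679658] 0.019091950451311304 [-3.80203033  0.32964681 10.80133473] [ 0.06573355  0.36309505 -0.08634114]
```

View pics/wrist6.png

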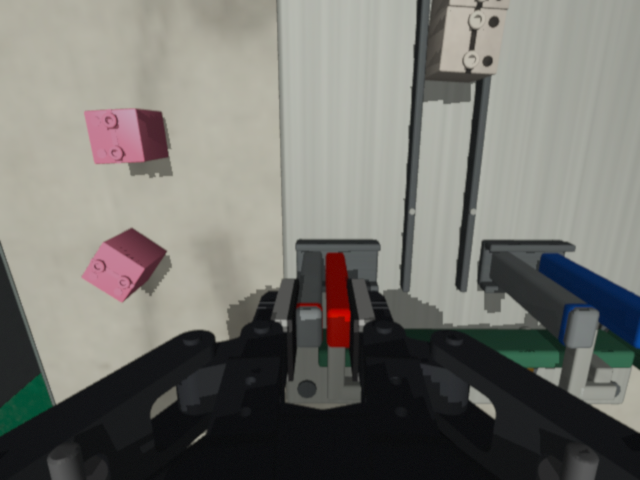

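View pics/side6.png

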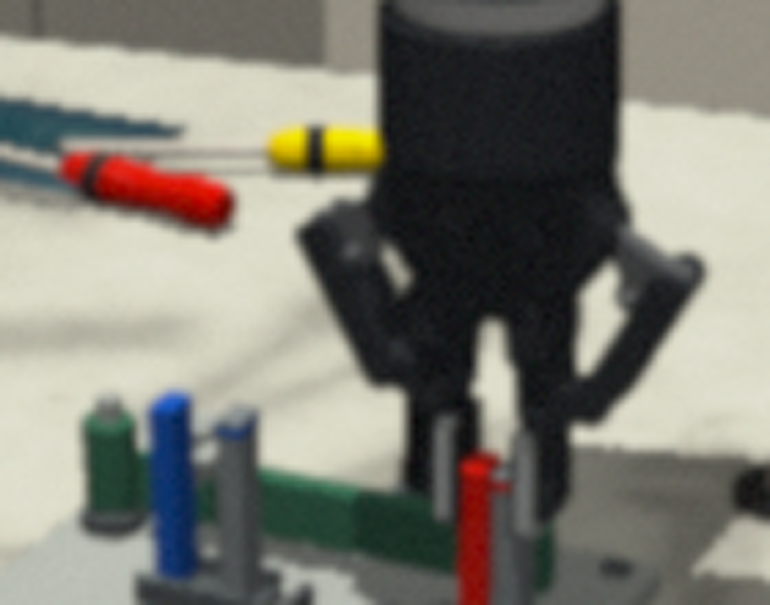

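View pics/scene6.png

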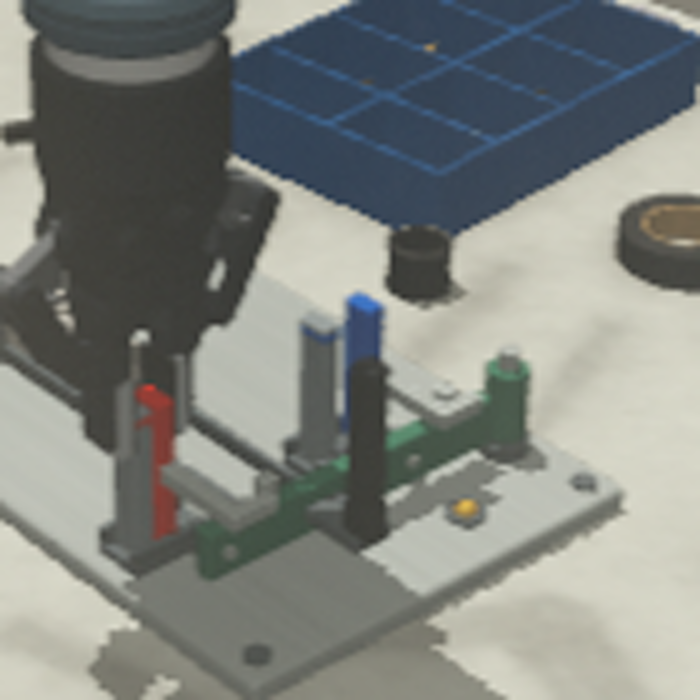

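>>> {"method": "send_rows", "body": {
  "rows": [
    [0,0,0,0,0,0,0],
    [0,0,0,0,0,0,0.6],
    [0,0,0,0,0,0,0.6],
    [0,0,-0.03,0,0,0,0.6],
    [0,0,-0.04,0,0,0,0.6],
    [0,0.033,-0.005,0,0,0,0.6],
    [0,0.033,0,0,0,0,0.6],
    [0,0.0325,0,0,0,0,0.6],
    [0,0,0,0,0,0,0.6],
    [0,0,0,0,0,0,0.6]
  ]
}}

```text
clock: 11.4
tcp_pos: [0.5606, 0.0519, 0.1396]
ee_rot: [[0.099, 0.995, -0.002], [0.995, -0.099, 0.0], [0.0, -0.002, -1.0]]
force: [0.2, -0.9, 0.0]
gripper_width: 0.0684
```

```bash
python3 - <<'E'
from h import *
s=state();print(s['tcp_pos'],s['gripper_width'],s['force'])
T=wcam();p,d=camera('wrist'); save('wrist7.png',p); np.savez('pics/wrist7.npz',p=p,d=d,T=T)
crop('w7a.png',p,200,200,440,340,3.3)
E
```

```text
[0.56061759 0.05191021 0.13960831] 0.0684124936487632 [ 0.16736154 -0.89068926  0.0464417 ]
```

View pics/w7a.png

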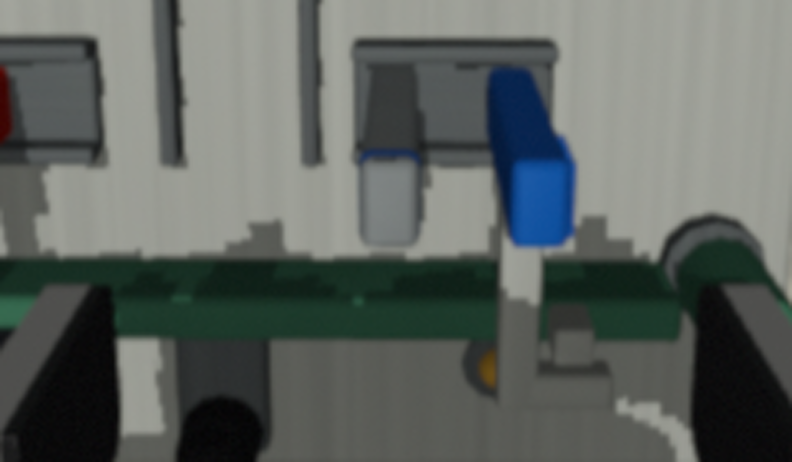

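>>> {"method": "send_rows", "body": {
  "rows": [
    [0,0.0012,0.02,0,0,0,0.6],
    [0,0,0.02,0,0,0,0.6],
    [0,0,0.02,0,0,0,0.6],
    [0,0,0.015,0,0,0,0.6],
    [0,0,0,0,0,0,0.6]
  ]
}}

```text
clock: 12.08
tcp_pos: [0.5615, 0.0519, 0.0643]
ee_rot: [[0.099, 0.995, -0.003], [0.995, -0.099, 0.0], [0.0, -0.003, -1.0]]
force: [-0.8, -0.1, -1.0]
gripper_width: 0.0682
```

>>> {"method": "send_rows", "body": {
  "rows": [
    [0,0,0,0,0,0,-0.2],
    [0,0,0,0,0,0,-0.4],
    [0,0,0,0,0,0,-0.5],
    [0,0,0,0,0,0,-0.6],
    [0,0,0,0,0,0,-1],
    [0,0,0,0,0,0,-1],
    [0,0,0,0,0,0,-1]
  ]
}}

```text
clock: 12.95
tcp_pos: [0.5632, 0.0517, 0.0671]
ee_rot: [[0.099, 0.995, 0.001], [0.995, -0.099, -0.0], [-0.0, 0.001, -1.0]]
force: [-2.5, 0.1, 10.3]
gripper_width: 0.0192
```

```bash
python3 - <<'E'
from h import *
p,d=camera('wrist'); crop('wrist8.png',p,100,220,500,430,2)
E
```

```text
(no output)
```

View pics/wrist8.png

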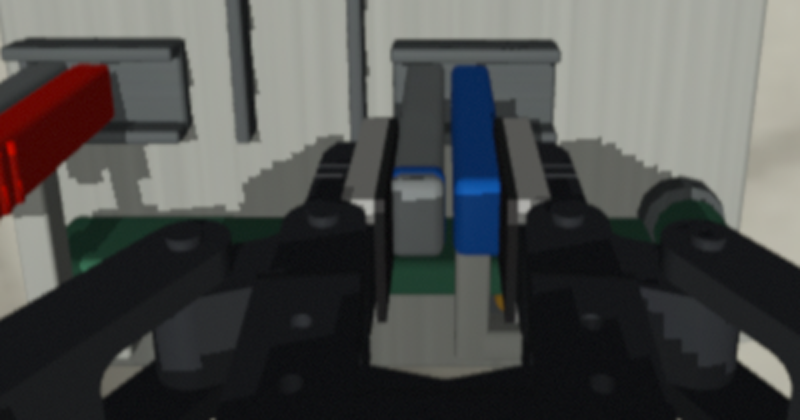

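>>> {"method": "send_rows", "body": {
  "rows": [
    [0,0,0,0,0,0,0],
    [0,0,0,0,0,0,0.6],
    [0,0,0,0,0,0,0.6],
    [0,0,-0.03,0,0,0,0.6],
    [0,0,-0.04,0,0,0,0.6],
    [0,0,-0.02,0,0,0.164,0.4],
    [0,0,0,0,0,0.164,0.2],
    [0,0,0,0,0,0.164,0.2],
    [0,0,0,0,0,0.164,0.2],
    [0,0,0,0,0,0.164,0.2],
    [0,0,0,0,0,0.164,0.2],
    [0,0,0,0,0,0.164,0.2],
    [0,0,0,0,0,0.164,0.2],
    [-0.03,0.028,0,0,0,0,0.2],
    [-0.03,0.028,0,0,0,0,0.2],
    [0,0,0,0,0,0,0.2],
    [0,0,0,0,0,0,0.2]
  ]
}}

```text
clock: 15.12
tcp_pos: [0.513, -0.013, 0.1554]
ee_rot: [[0.987, 0.158, 0.001], [0.158, -0.987, 0.0], [0.001, -0.0, -1.0]]
force: [0.5, -0.4, 1.3]
gripper_width: 0.0512
```

```bash
python3 - <<'E'
from h import *
s=state();print(s['tcp_pos'],s['gripper_width'],s['force'],s['joint_positions'])
T=wcam();p,d=camera('wrist'); save('wrist9.png',p); np.savez('pics/wrist9.npz',p=p,d=d,T=T)
crop('w9.png',p,100,60,500,340,2)
p,d=camera('scene'); save('scene9.png',p); crop('scene9c.png',p,220,100,420,300,3); np.savez('pics/scene9.npz',p=p,d=d)
E
```

```text
[ 0.51298429 -0.01301413  0.15541704] 0.05120927669548762 [ 0.53523742 -0.36271526  1.25877333] [-2.43335727e-01  2.58458868e-01  1.73261145e+00  5.20939607e-04
  1.15011381e+00  1.16822737e+00]
```

View pics/wrist9.png

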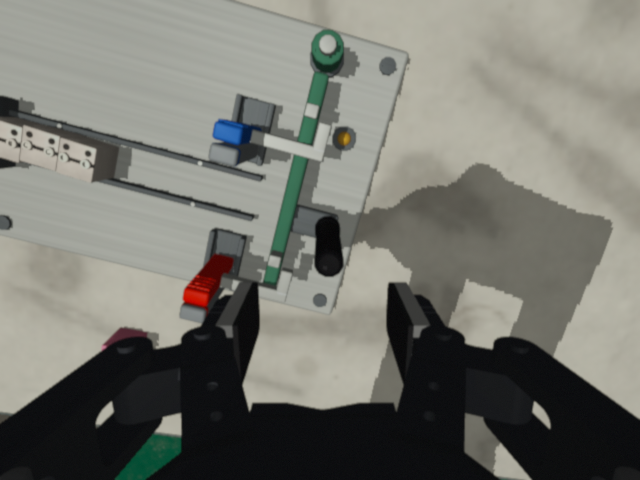

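View pics/scene9c.png

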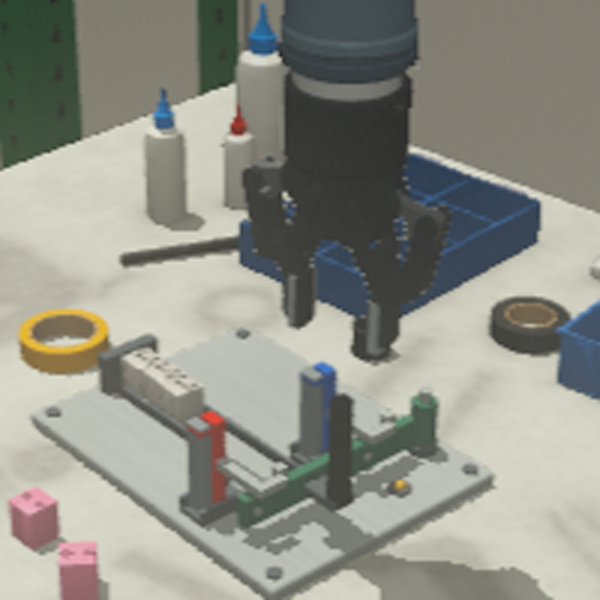

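```bash
python3 - <<'E'
from h import *
z=np.load('pics/wrist9.npz'); T=z['T']
crop('w9k.png',z['p'],295,200,365,290,8)
print(atz('wrist',328,262,.114,T).round(4), atz('wrist',327,44,.098,T).round(4))
E
```

```text
[ 0.515  -0.0142  0.114 ] [0.6188 0.0032 0.098 ]
```

View pics/w9k.png

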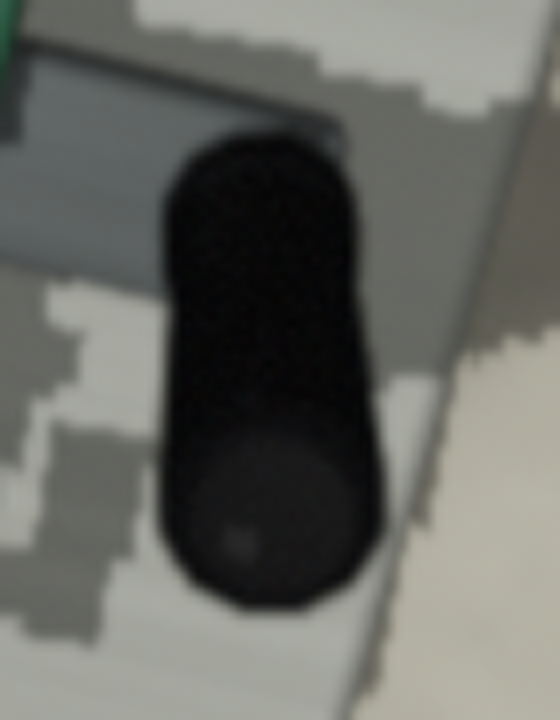

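>>> {"method": "send_rows", "body": {
  "rows": [
    [0.0013,0.0014,0.02,0,0,0,0.2],
    [0,0,0.02,0,0,0,0.2],
    [0,0,0.02,0,0,0,0.2],
    [0,0,0.015,0,0,0,0.2],
    [0,0,0,0,0,0,0],
    [0,0,0,0,0,0,-0.4],
    [0,0,0,0,0,0,-0.6],
    [0,0,0,0,0,0,-1],
    [0,0,0,0,0,0,-1],
    [0,0,0,0,0,0,-1]
  ]
}}

```text
clock: 16.48
tcp_pos: [0.5149, -0.0149, 0.0813]
ee_rot: [[0.987, 0.159, 0.002], [0.159, -0.987, -0.001], [0.002, 0.001, -1.0]]
force: [-1.0, -2.8, 5.5]
gripper_width: 0.0143
```

>>> {"method": "send_rows", "body": {
  "rows": [
    [0.0006,0.0114,0,0,0,-0.1,-1],
    [0.0006,0.0114,0,0,0,-0.1,-1],
    [0.0006,0.0114,0,0,0,-0.1,-1]
  ]
}}

```text
clock: 16.85
tcp_pos: [0.5249, -0.047, 0.0812]
ee_rot: [[0.895, 0.447, 0.001], [0.447, -0.895, 0.0], [0.001, 0.0, -1.0]]
force: [-1.0, -0.5, 7.1]
gripper_width: 0.0144
```

>>> {"method": "send_rows", "body": {
  "rows": [
    [0.0006,0.0114,0,0,0,-0.1,-1],
    [0.0006,0.0114,0,0,0,-0.1,-1],
    [0.0006,0.0114,0,0,0,-0.1,-1],
    [0.0006,0.0114,0,0,0,-0.1,-1]
  ]
}}

```text
clock: 17.35
tcp_pos: [0.5525, -0.0829, 0.0813]
ee_rot: [[0.65, 0.76, 0.0], [0.76, -0.65, -0.0], [0.0, 0.0, -1.0]]
force: [-2.3, -0.1, 7.0]
gripper_width: 0.0144
```

>>> {"method": "send_rows", "body": {
  "rows": [
    [0.0006,0.0114,0,0,0,-0.1,-1],
    [0.0006,0.0114,0,0,0,-0.1,-1],
    [0.0006,0.0114,0,0,0,-0.1,-1],
    [0.0006,0.0114,0,0,0,-0.1,-1],
    [0.0006,0.0114,0,0,0,-0.1,-1],
    [0.0006,0.0114,0,0,0,-0.1,-1]
  ]
}}

```text
clock: 18.1
tcp_pos: [0.6145, -0.1097, 0.0812]
ee_rot: [[0.107, 0.994, -0.0], [0.994, -0.107, -0.0], [-0.0, -0.0, -1.0]]
force: [-2.1, -0.0, 6.3]
gripper_width: 0.0143
```

```bash
python3 - <<'E'
from h import *
s=state();print(s['tcp_pos'],s['joint_positions'].round(2) if hasattr(s['joint_positions'],'round') else s['joint_positions'])
h=np.array([.6263,.0046]); d=s['tcp_pos'][:2]-h; d0=np.array([-.1125,-.0185]); print(np.hypot(*d),(np.arctan2(d[1],d[0])-np.arctan2(d0[1],d0[0])))
E
```

```text
[ 0.61450033 -0.10970378  0.08124376] [-0.35  0.52  1.53 -0.    1.09 -0.25]
0.11491120894709488 1.3049441538166449
```

>>> {"method": "send_rows", "body": {
  "rows": [
    [0.0006,0.0114,0,0,0,-0.1,-1],
    [0.0006,0.0114,0,0,0,-0.1,-1],
    [0.0001,0.004,0,0,0,-0.04,-1],
    [0,0,0,0,0,0,-1],
    [0,0,0,0,0,0,-1],
    [0,0,0,0,0,0,-1]
  ]
}}

```text
clock: 18.85
tcp_pos: [0.6411, -0.1093, 0.0813]
ee_rot: [[-0.129, 0.992, 0.0], [0.992, 0.129, -0.0], [-0.0, 0.0, -1.0]]
force: [-2.1, -1.5, 7.4]
gripper_width: 0.0143
```

```bash
python3 - <<'E'
from h import *
s=state();print(s['tcp_pos'],s['force'],s['qvel'])
h=np.array([.6263,.0046]); d=s['tcp_pos'][:2]-h; d0=np.array([-.1125,-.0185]); print(np.hypot(*d),(np.arctan2(d[1],d[0])-np.arctan2(d0[1],d0[0])))
T=wcam();p,d=camera('wrist'); save('wrist10.png',p)
p,d=camera('side'); crop('side10.png',p,200,180,440,360,3.3)
p,d=camera('scene'); crop('scene10.png',p,220,150,440,310,3.6)
E
```

```text
[ 0.64108376 -0.10931343  0.08126291] [-2.1079794  -1.45383918  7.35144714] [-5.49281856e-05 -2.19767859e-04  1.47323333e-04  9.11704156e-04
  6.52156628e-04 -9.29555118e-05]
0.11486874313857239 1.5368699105165868
```

View pics/wrist10.png

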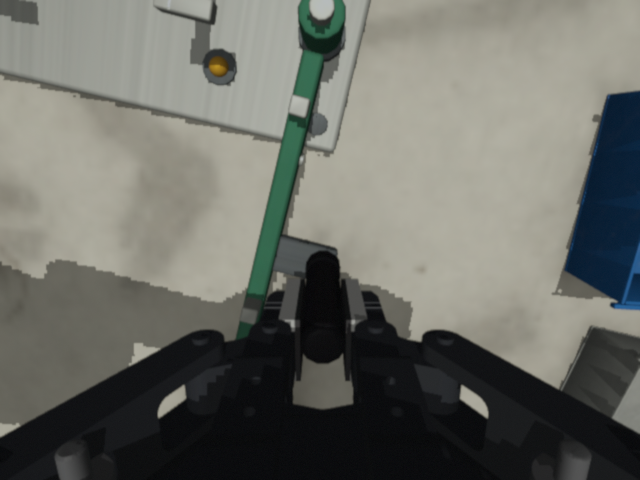

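View pics/side10.png

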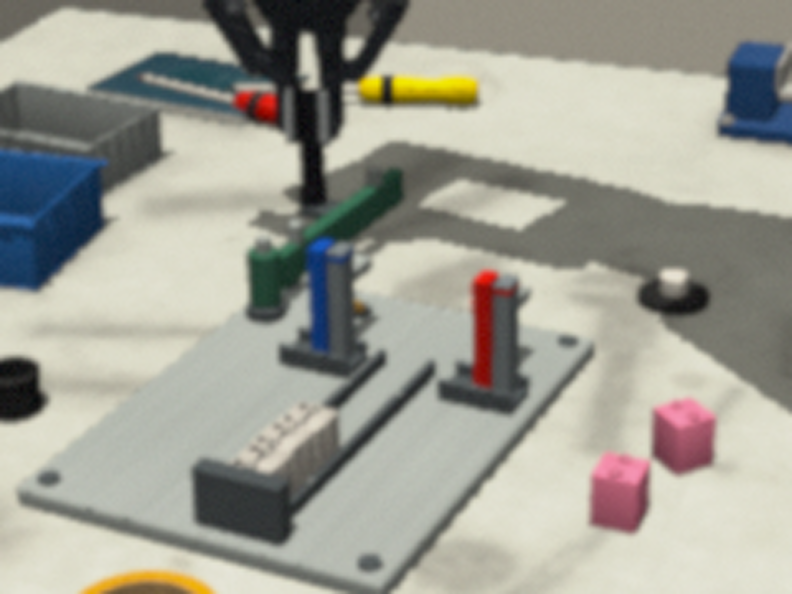

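View pics/scene10.png

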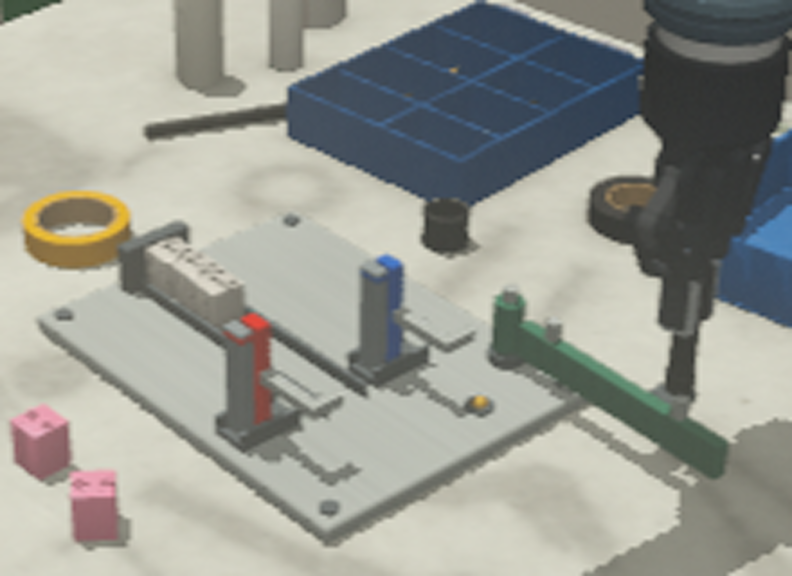

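```bash
python3 -c "
from station import close_job
print(close_job())"
```

```text
the job is handed in; nothing more can be done
None
```

I finished all four steps in the order you asked and handed the job in at about 19 s of the 64 s. The arm is still holding the gate open by the knob.

- **Segments:** I pushed the loose segment along the channel with shut fingers until the force rose to about 19 N. The pictures show the three blocks touching in one row against the end stop. I judged flushness from the pictures and the force and did not measure the 24 mm spacing. The blocks sit turned a few degrees in the channel's clearance.
- **Catches:** I squeezed red first, then blue. The gripper read 19.1 and 19.2 mm at full squeeze. That is below the 22 mm expected, probably an offset in the reading, since the 16 mm knob also read 14.3 mm. The last pictures show both tabs still close against their posts, and the claws let the gate go.
- **Gate:** It swung past the detent to about 1.53 rad, worked out from the tool position and my estimate of the hinge position. The force there was steady at under 8 N.
- **Other objects:** In the last views, the wheel, loupe, tape roll and pink look-alikes appear where they were. I did not measure their positions.

One measurement disagreed with the text. I found the catches at about y = -31 mm on the plate, not the -40 mm I worked out from the text. I used the measured positions, and both squeezes worked.

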